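# Stand the knocked-over device stand up and slide it back onto its pad

### The job

The aluminium device stand has fallen on its back, with its foot plate sticking up in the air. Push the foot plate over until the stand is standing on its foot again, then, without ever picking it up, push it backwards along the bench until its whole foot is inside the yellow-edged square pad. Leave the bottle, phone, screwdriver and tin where they are, and finish clear of everything.

Things in the scene. Friction and masses are not known exactly. Their poses are not given: they have to be found in the camera images.
- stand: Loose aluminium device stand, 0.28-0.45 kg, 80 mm wide: foot plate 90 x 5 mm and backrest 120 x 4 mm joined at the heel edge, 105 degrees apart. Starts lying on the backrest's rear face, foot plate rising to 87 mm, leaning 15 degrees beyond vertical, away from the backrest. Origin: middle of the heel edge on the bench; as it lies, x is level, from heel away from backrest (the way to tip it), z up.
- stand_foot (a point): Centre of the foot plate's underside, 45 mm from the heel; x from heel to toe, y across the stand, z out of the foot's inner (upper) face, straight up when standing. To tip it, push the upper half of the inner face (the backrest's side) away from the backrest with 1-2 N: it pivots on the heel, passes balance after 25-30 degrees and falls on by itself, 75 degrees in all.
- stand_ledge (a point): Middle of the front face of the black rubber phone ledge, which runs across the full width above the foot. With the stand standing, this face is vertical, looks to the toe, 20 mm ahead of the heel, 10 to 24 mm above the bench (this point at 17 mm); 70 mm of bare foot, top 5 mm above the bench, lie ahead of it. Pushed here from toe towards heel, the stand slides without tipping.
- stand_heel (a point): Middle of the heel edge, at the underside; it stays on the bench while the stand is tipped or slid. (The backrest's front, upper side as it lies, carries a black rubber panel 50 x 70 mm.)
- corner0 (a point): Underside corner of the foot at the heel, +y side of point stand_foot.
- corner1 (a point): Underside corner of the foot at the heel, -y side.
- corner2 (a point): Underside corner of the foot at the toe, +y side.
- corner3 (a point): Underside corner of the foot at the toe, -y side.
- pad: Fixed, paper-thin square 160 x 160 mm on the blue mat, grey with an 8 mm yellow border (which counts as pad). Origin at its centre on the bench, x and y along its edges. At the start the backrest lies partly over it. Once stood up, the stand's foot centre is 100-180 mm from the pad's centre towards pad +x, and it faces pad +x within about 10 degrees: slide it roughly along pad -x.
- bottle: Loose white and blue cleaner bottle, upright, 48 mm diameter, 130 mm tall. Origin under its centre. Not to be moved.
- phone: Loose opened phone, black slab 150 x 74 x 8 mm lying flat, length along its x. Origin under its centre. Not to be moved.
- driver: Loose blue-handled screwdriver 160 mm long, lying along its x. Not to be moved.
- tin: Loose low aluminium screw tin, 52 mm diameter, 36 mm tall. Origin under its centre. Not to be moved.
Things that resemble listed ones, but are neither listed nor needed, are in the scene too. Several things have the shape of the stand; the one meant has the colours described above.

How it is judged:
By the outcome, as a careful person would: the job done as asked, in the order asked, and still so for the second after the job is handed in, with the robot touching nothing.
It also fails if it takes over 42 s, if anything falls off the work surface, if the arm or the gripper's body presses on something with over 40 N, if the wrist force passes 120 N, or if a joint passes its speed limit or range.

### The arm

A 6-joint arm with a two-finger parallel gripper is mounted at the origin on the work surface. World frame = base frame: x ahead of the robot, y to its left, z up, the work surface at z = 0. Lengths are in m, angles in rad, forces in N, time in s.
With the tool pointing down it reaches from about 0.225 to 0.875 m from the base axis. Payload 3.4 kg.
Tool frame: the origin (TCP) lies on the centre line of the jaws, within the pads' length; the fingertips stand 17 mm ahead of it and the grasp point (between the pads) lies 2 mm behind it; z points along the fingers, y is the line along which they close (so a half turn about z gives the same grasp; the last joint's range is limited). The gripper opens to 85 mm and grips with 20 to 120 N. Pads are 22 mm wide; open, the fingers measure 114 mm over their backs; the gripper's body (76 mm by 85 mm) begins 54 mm behind the grasp point. The pads swing forward as they close: fully open they stand 13 mm farther back than shut.
Start: joints at [-1.279, 0.276, 1.505, -0, 1.361, -0.121], TCP at [0.231, -0.527, 0.248] pointing down, gripper open.
Joint ranges: [-2.89, 2.89], [-0.75, 2.08], [0.22, 2.7], [-1.18, 4.32], [0.11, 2.71], [-2.7, 2.7]. Speed limits (rad/s): [2.57, 2.57, 3.14, 3.14, 3.14, 3.14].

### API

Orientations are given as a 3x3 rotation matrix whose columns are the frame's x, y, z axes.
In Python, from bench import manip, cams gives the robot as it stands.
- The arm moves only by the tool play_rows, never from a script. Its argument "steps" is a list of rows, each a list of 3 entries, a list of its own where there are three numbers: the shift along the world's x, y, z in mm, then the turn, a rotation vector about the world's x, y, z in rad, then the gripper command: -1 is shut, 1 is fully open, values between are in proportion. In form: [[[x, y, z], [wx, wy, wz], hand], ...]. A call has 1 to 8 rows; each row shifts and turns the commanded pose from where the row before left it; what a row does not reach is not made up. A row lasts 1/8 s, in which the tool goes at most 62.5 mm and 10.7 degrees, less where a joint would pass 70% of its speed; a pose out of reach is approached as far as the arm can. A call with a gripper value outside its range is refused whole. The fingers move at their own pace and stop on an object; "grip_force" is the grip in N (left out, the last holds). Time passes only in rows, so rows that do not move let the fingers close. It gives the time, the measured TCP pose, the force, the opening and the grip force at its end, in the units of the state.
- manip.get_obs(): the state, without advancing time (a new reading comes with each control period).
- cams.grab_frame(name): name is "scene" or "top"; returns a dict with "frame" (384x512x3 uint8, red, green, blue), "fx", "fy", "cx", "cy" (pixels), "position" and "attitude" of the camera in the world. Camera axes: x right, y down, z forward; pixel columns grow to the right and rows downward; lengths in m; the calibration is good to about 2 mm. A picture is of the moment at which its call begins. There is no depth.
- manip.sign_off(): hands the job in; it is judged then, once.
Trained networks look in the newest picture that a camera, given by its name, has taken for a name from the list of things; names that differ only in an ending like _2 or _b are one class to them, and where a whole thing is asked for, a point or a joint stands for the part that bears it (a point fixed in the world has none). Each returns a list of dicts, best first, with "score" (0 to 1); they miss things now and then, are a little off and sometimes report something else, mostly with a low value. They report only what shows in the picture. A call takes as long as a camera call. They do not tell look-alikes from the thing itself.
- cams.trace(label, camera): "region" (384x512 bool, what is visible of it) and "uv" ([column, row] in pixels, amid what is visible of it).
- cams.landmark_of(label, camera): "uv" ([column, row] in pixels: a listed point, or the origin of a listed thing).
The state is a dict: "t": time; "joint_positions": joint angles; "qvel": joint speeds; "tau": joint torques, N m; "position": TCP position; "tool_rot": TCP orientation; "force": force on the tool from outside, world axes, zero at the start; "wrist_torque": the same for the moment, N m; "width": finger opening in m; "grasp_force": force on a finger pad.
Only numpy, scipy, OpenCV 4.12 (cv2) and the standard library are available. Lean on these libraries where they do the work, as an engineer would, in place of code of your own. Each camera call takes 0.05 s, during which the arm holds its last target. There are 200 camera calls.

## Working session

There is one attempt and no reset: what is moved stays moved. The work goes in short steps, Python scripts to look and compute and a tool call to move; the robot and the scene stay as the last step left them, time stands still between calls to the robot, and variables do not carry over. Pictures are saved under pics/ and viewed, at most 10 in all, crops included, and the job is handed in when it is done.

Besides the shell and the picture viewer there is one more tool, called after "Request:" as name(argument=value, ...), one argument or row to a line, values as JSON. play_rows: Moves the arm, as the interface text tells. Its arguments: {"type":"object","properties":{"steps":{"type":"array"},"grip_force":{"type":"number"}},"required":["steps"]}

```bash
mkdir -p pics
cat > h.py <<'E'
import numpy as np, cv2
from bench import manip, cams
def ray(f,uv,z=0.0):
    d=np.array(f["attitude"])@np.array([(uv[0]-f["cx"])/f["fx"],(uv[1]-f["cy"])/f["fy"],1.0])
    p=np.array(f["position"]); return p+d*(z-p[2])/d[2]
def proj(f,P):
    c=np.array(f["attitude"]).T@(np.array(P)-np.array(f["position"]))
    return np.array([f["fx"]*c[0]/c[2]+f["cx"],f["fy"]*c[1]/c[2]+f["cy"]])
def tri(fa,ua,fb,ub):
    A=np.zeros((3,3));b=np.zeros(3)
    for f,u in((fa,ua),(fb,ub)):
        d=np.array(f["attitude"])@np.array([(u[0]-f["cx"])/f["fx"],(u[1]-f["cy"])/f["fy"],1.0]);d/=np.linalg.norm(d)
        M=np.eye(3)-np.outer(d,d);A+=M;b+=M@np.array(f["position"])
    return np.linalg.solve(A,b)
E
python3 - <<'E'
from h import *
F={}
for c in("top","scene"):
    f=F[c]=cams.grab_frame(c); cv2.imwrite(f"pics/{c}0.png",cv2.cvtColor(f["frame"],cv2.COLOR_RGB2BGR))
    print(c,np.round(f["position"],3),f["fx"])
    for n in("stand","pad","bottle","phone","driver","tin","stand_foot","stand_ledge","stand_heel","corner0","corner1","corner2","corner3"):
        for r in cams.landmark_of(n,c)[:4]: print(n,round(r["score"],2),np.round(r["uv"],1),np.round(ray(f,r["uv"])[:2],3))
E
```

```text
top [0.377 0.054 1.096] 398.740058680873
stand 0.94 [264.3 201.5] [0.54 0.04]
stand 0.85 [154.1 134.6] [0.729 0.36 ]
stand 0.64 [204.1 285.4] [0.309 0.199]
stand 0.61 [183.1 182.2] [0.591 0.269]
pad 0.96 [303.9 197.5] [ 0.554 -0.069]
pad 0.53 [248.8 183.4] [0.591 0.085]
bottle 0.93 [238.2 143.1] [0.707 0.117]
phone 0.97 [331.7 252.2] [ 0.405 -0.144]
phone 0.65 [257.4 185.4] [0.585 0.06 ]
driver 0.67 [318.8 140.7] [ 0.718 -0.112]
driver 0.31 [265.7 199.4] [0.546 0.037]
tin 0.74 [245.6 269.8] [0.353 0.088]
tin 0.66 [267.9 212.4] [0.51 0.03]
stand_foot 0.93 [179.4 175.4] [0.61  0.281]
stand_foot 0.83 [144.8 131.1] [0.739 0.388]
stand_foot 0.67 [261.3 198.4] [0.549 0.049]
stand_ledge 0.78 [182.4 186.9] [0.577 0.271]
stand_ledge 0.76 [267.2 197.7] [0.551 0.032]
stand_ledge 0.72 [155.8 132.8] [0.734 0.355]
stand_ledge 0.56 [197.2 285.9] [0.307 0.217]
stand_heel 0.97 [263.1 198.5] [0.549 0.044]
stand_heel 0.94 [204.7 286.8] [0.305 0.197]
stand_heel 0.87 [185.2 181.4] [0.593 0.264]
stand_heel 0.87 [152.1 135.9] [0.725 0.366]
corner0 0.98 [211.  273.5] [0.341 0.181]
corner0 0.91 [199.7 301.6]
[... 1506 characters left out ...]
.04]
stand_heel 0.56 [330.6 193.9] [0.589 0.276]
corner0 0.98 [260.2 108.4] [0.259 0.193]
corner0 0.93 [238.3 174.6] [0.457 0.064]
corner0 0.9 [231.9 190.6] [0.499 0.033]
corner0 0.88 [374.8 214.7] [0.68  0.358]
corner1 0.98 [260.2 108.4] [0.259 0.193]
corner1 0.93 [238.3 174.6] [0.457 0.064]
corner1 0.9 [231.9 190.6] [0.499 0.033]
corner1 0.88 [374.8 214.7] [0.68  0.358]
corner2 0.98 [260.2 108.4] [0.259 0.193]
corner2 0.93 [238.3 174.6] [0.457 0.064]
corner2 0.9 [231.9 190.6] [0.499 0.033]
corner2 0.88 [374.8 214.7] [0.68  0.358]
corner3 0.98 [260.2 108.4] [0.259 0.193]
corner3 0.93 [238.3 174.6] [0.457 0.064]
corner3 0.9 [231.9 190.6] [0.499 0.033]
corner3 0.88 [374.8 214.7] [0.68  0.358]
```

```bash
python3 -c "
import cv2,numpy as np
cv2.imwrite('pics/both.png',np.vstack([cv2.imread('pics/top0.png'),cv2.imread('pics/scene0.png')])[:, :])
a=cv2.imread('pics/top0.png');cv2.imwrite('pics/topbig.png',cv2.resize(a,(800,600)))
a=cv2.imread('pics/scene0.png');cv2.imwrite('pics/scenebig.png',cv2.resize(a,(800,600)))"
```

```text
(no output)
```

View pics/topbig.png

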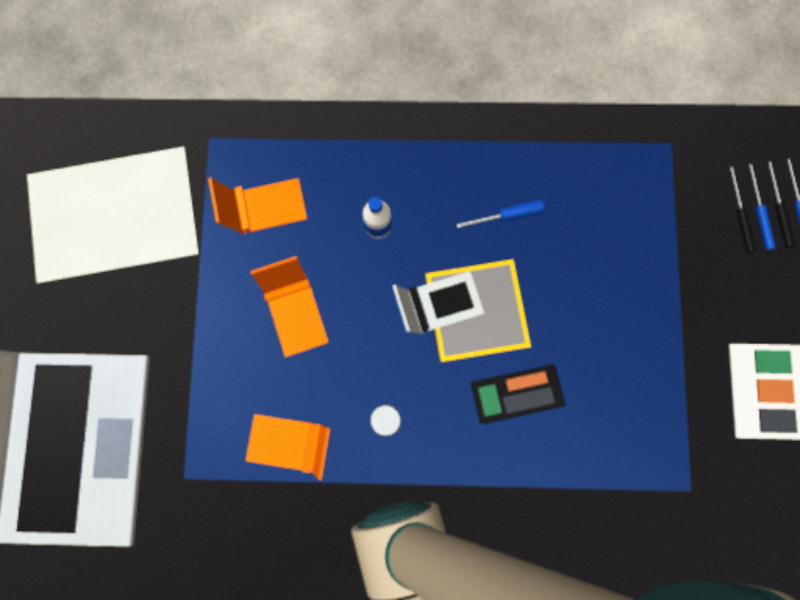

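View pics/scenebig.png

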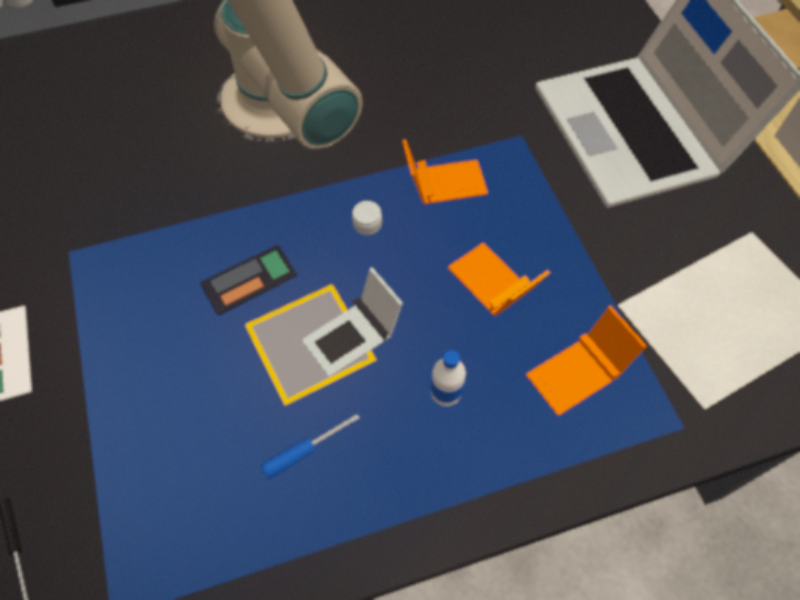

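The candidates, in top-view 512-scale pixels, are the silver stand with a black panel at (264,200) and three orange look-alikes at about (165,131), (185,196) and (184,285). Only the silver one fits, because it is aluminium with black rubber and its backrest lies over the pad. I'll fit its pose to the masks and check that in an enlarged crop.

```bash
cat >> h.py <<'E'
from scipy.optimize import minimize
def model(p,lying):
    x,y,a=p; s,c=np.sin(np.radians(15)),np.cos(np.radians(15))
    if lying: foot=[(0,0),(.09*s,.09*c)]; n=(-.005*c,.005*s); back=[(0,0),(-.12,0)]; m=(0,.004)
    else: foot=[(0,0),(.09,0)]; n=(0,.005); back=[(0,0),(-.12*s,.12*c)]; m=(.004*c,.004*s)
    out=[]
    for L,t in((foot,n),(back,m)):
        out.append(np.array([(x+np.cos(a)*(q[0]+k*t[0])-np.sin(a)*w,y+np.sin(a)*(q[0]+k*t[0])+np.cos(a)*w,q[1]+k*t[1]) for q in L for k in(0,1) for w in(-.04,.04)]))
    return out
def render(f,p,lying):
    S=4; im=np.zeros((384*S,512*S),np.uint8)
    for P in model(p,lying):
        u=np.array([proj(f,q) for q in P])
        cv2.fillConvexPoly(im,cv2.convexHull(np.int32((u+.5)*S)),255)
    return cv2.resize(im,(512,384),interpolation=cv2.INTER_AREA)/255.
def fit(fs,masks,p0,lying):
    g=lambda p: sum(np.abs(render(f,p,lying)-m).sum() for f,m in zip(fs,masks))
    r=minimize(g,p0,method="Nelder-Mead",options=dict(initial_simplex=np.array([p0]+[np.array(p0)+d for d in np.diag([.01,.01,.15])]),maxiter=120))
    return r.x,r.fun
def getmask(c,name,near,f):
    R=[r for r in cams.trace(name,c)]
    R.sort(key=lambda r:np.hypot(*(np.array(r["uv"])-near))); return R[0]["region"].astype(float),R[0]["score"]
def pad(f):
    h=cv2.cvtColor(f["frame"],cv2.COLOR_RGB2HSV); m=cv2.inRange(h,(22,120,100),(35,255,255))
    m[:, :230]=0; m[:150]=0; m[250:]=0
    return m
E
python3 - <<'E'
from h import *
F={c:cams.grab_frame(c) for c in("top","scene")}
ms=[]
for c in F:
    m,s=getmask(c,"stand",proj(F[c],[.545,.03,.03]),F[c]); print(c,s,m.sum()); ms.append(m)
p,e=fit(list(F.values()),ms,[.545,.042,1.4],True); print("stand",p,np.degrees(p[2]),e)
for i,c in enumerate(F):
    q,e=fit([F[c]],[ms[i]],list(p),True); print(c,q,e)
f=F["top"]; m=pad(f); n,l,st,_=cv2.connectedComponentsWithStats(m)
ys,xs=np.nonzero(m); W=np.array([ray(f,(u,v))[:2] for u,v in zip(xs,ys)]).astype(np.float32)
r=cv2.minAreaRect(W*1000); print("pad",r,len(W)); 
for n in("bottle","tin","phone"):pass
v=cv2.cvtColor(f["frame"],cv2.COLOR_RGB2BGR)
def draw(f,x0,x1,y0,y1,p,k=6):
    v=cv2.resize(cv2.cvtColor(f["frame"],cv2.COLOR_RGB2BGR)[y0:y1,x0:x1],None,fx=k,fy=k,interpolation=cv2.INTER_CUBIC)
    for P in model(p,True):
        u=np.array([proj(f,q) for q in P]); u=np.int32((u+.5-[x0,y0])*k)
        cv2.polylines(v,[cv2.convexHull(u)],True,(0,0,255),1)
    return v
a=draw(F["top"],240,305,160,240,p);b=draw(F["scene"],190,255,160,240,p)
cv2.imwrite("pics/crop.png",np.hstack([a,b]))
E
```

```text
top 0.83 1732.0
scene 0.61 1945.0
stand [0.54452843 0.04232857 1.8729978 ] 107.31486921509077 3315.4823529411765
top [ 1.19259427 -0.53133398  2.71312126] 1732.0
scene [0.54452843 0.04232857 1.8729978 ] 104.34901960784313
pad ((552.75048828125, -72.85464477539062), (159.39068603515625, 159.237548828125), 10.452221870422363) 524
```

View pics/crop.png

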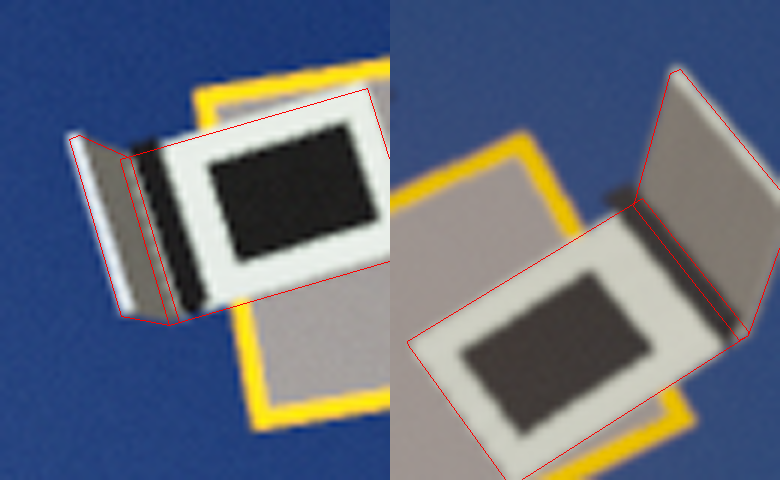

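The crop shows the silver stand with its black ledge and panel. The model fitted to the scene mask matches both views: toe edge at top px (252,183)-(260,212), heel at about (263,200). The heel is near (0.5445, 0.0423) with yaw 107°. The pad centre is (0.553, -0.073), with +x at 100.5°. Next I'll get the tool's yaw and work out the approach.

Run:
```python
from h import *
o=manip.get_obs(); R=np.array(o["tool_rot"]); print(o["t"],np.round(o["position"],4),np.round(R,3),o["force"],o["width"])
print("tool y yaw",np.degrees(np.arctan2(R[1,1],R[0,1])))
h=np.array([.5445,.0423]);a=np.radians(107.3);e=np.array([np.cos(a),np.sin(a)])
for d in(-.017,.045): print(d,np.round(h+d*e,4), "shift",np.round((h+d*e-o["position"][:2])*1000))
```

```text
1.6 [ 0.2307 -0.5268  0.2483] [[ 0.916  0.401  0.   ]
 [ 0.401 -0.916 -0.   ]
 [-0.     0.    -1.   ]] [ 0.14909445 -0.29942864 -1.23646478] 0.08579510002534009
tool y yaw -66.34920895791642
-0.017 [0.5496 0.0261] shift [319. 553.]
0.045 [0.5311 0.0853] shift [300. 612.]
```

Request:
play_rows(
  steps=[
    [[29,50,0],[0,0,0.13],-0.2],
    [[29,50,0],[0,0,0.13],-0.2],
    [[29,50,0],[0,0,0.13],-0.2],
    [[29,50,0],[0,0,0.13],-0.2],
    [[29,50,0],[0,0,0.13],-0.2],
    [[29,50,0],[0,0,0.13],-0.2],
    [[29,50,0],[0,0,0.14],-0.2],
    [[29,50,0],[0,0,0.14],-0.2],
  ],
)

```text
t: 2.6
position: [0.4635, -0.1251, 0.2487]
tool_rot: [[0.093, 0.996, 0.001], [0.996, -0.093, -0.001], [-0.0, 0.001, -1.0]]
force: [1.7, -1.3, 0.3]
width: 0.0343
grasp_force: 0.0
```

Request:
play_rows(
  steps=[
    [[29,51,0],[0,0,0.14],-0.2],
    [[29,51,0],[0,0,0.14],-0.2],
    [[29,51,0],[0,0,0.12],-0.2],
    [[0,0,-60],[0,0,0],-0.2],
    [[0,0,0],[0,0,0],-0.2],
  ],
)

```text
t: 3.22
position: [0.5461, 0.0273, 0.1843]
tool_rot: [[-0.299, 0.954, -0.011], [0.954, 0.299, 0.001], [0.004, -0.01, -1.0]]
force: [0.0, -0.2, -0.7]
width: 0.034
grasp_force: 0.0
```

Run:
```python
from h import *
o=manip.get_obs(); R=np.array(o["tool_rot"]); print(o["t"],np.round(o["position"],4),o["force"],o["width"],np.degrees(np.arctan2(R[1,1],R[0,1])))
f=cams.grab_frame("scene"); x0,y0=150,90
v=cv2.resize(cv2.cvtColor(f["frame"],cv2.COLOR_RGB2BGR)[y0:y0+150,x0:x0+200],(800,600),interpolation=cv2.INTER_CUBIC); cv2.imwrite("pics/pre.png",v)
```

```text
3.225 [0.5461 0.0273 0.1843] [ 0.01340469 -0.23125403 -0.68138195] 0.03400329162754164 17.39582172815146
```

View pics/pre.png

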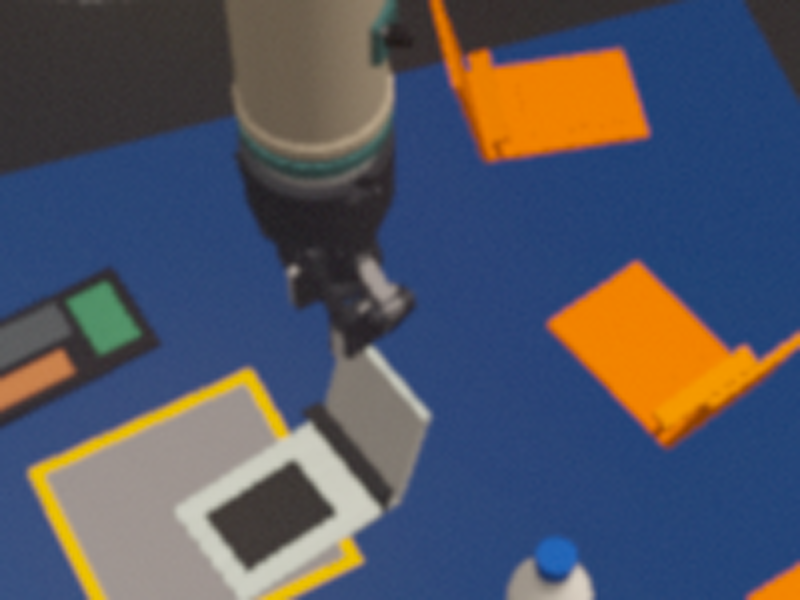

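The view shows the gripper above the stand, with the fingers across it and just behind the upright foot plate (edge at crop px (370,350)-(430,415)). I'll lower it over the backrest side.

Request:
play_rows(
  steps=[
    [[3,0,-40],[0,0,0],-0.2],
    [[0,0,-40],[0,0,0],-0.2],
    [[0,0,-32],[0,0,0],-0.2],
    [[0,0,0],[0,0,0],-0.2],
    [[-2,6,0],[0,0,0],-0.2],
    [[-2,6,0],[0,0,0],-0.2],
    [[-2,6,0],[0,0,0],-0.2],
    [[-2,6,0],[0,0,0],-0.2],
  ],
)

```text
t: 4.28
position: [0.5449, 0.0507, 0.077]
tool_rot: [[-0.298, 0.955, 0.002], [0.955, 0.298, -0.0], [-0.001, 0.001, -1.0]]
force: [-0.2, -0.6, -0.9]
width: 0.0342
grasp_force: 0.3
```

Request:
play_rows(
  steps=[
    [[-2,6,0],[0,0,0],-0.2],
    [[-1,4,0],[0,0,0],-0.2],
    [[-1,4,0],[0,0,0],-0.2],
    [[-1,4,0],[0,0,0],-0.2],
  ],
)

```text
t: 4.78
position: [0.5396, 0.0685, 0.0763]
tool_rot: [[-0.297, 0.955, -0.0], [0.955, 0.297, 0.0], [0.0, -0.0, -1.0]]
force: [-0.5, -0.4, -1.1]
width: 0.0344
grasp_force: 0.1
```

Request:
play_rows(
  steps=[
    [[-1,4,0],[0,0,0],-0.2],
    [[-1,4,0],[0,0,0],-0.2],
    [[-1,4,0],[0,0,0],-0.2],
    [[-1,4,0],[0,0,0],-0.2],
    [[0,0,0],[0,0,0],-0.2],
    [[0,0,0],[0,0,0],-0.2],
  ],
)

```text
t: 5.52
position: [0.5357, 0.0842, 0.0763]
tool_rot: [[-0.298, 0.955, 0.0], [0.955, 0.298, -0.0], [-0.0, 0.0, -1.0]]
force: [-0.8, -0.0, -0.3]
width: 0.0342
grasp_force: 0.0
```

Run:
```python
from h import *
o=manip.get_obs(); print(o["t"],np.round(o["position"],4),np.round(o["force"],1))
F={c:cams.grab_frame(c) for c in("top","scene")}
b=[]
for c,(x0,y0) in(("top",(215,140)),("scene",(190,120))):
    b.append(cv2.resize(cv2.cvtColor(F[c]["frame"],cv2.COLOR_RGB2BGR)[y0:y0+120,x0:x0+80],(400,600),interpolation=cv2.INTER_CUBIC))
cv2.imwrite("pics/tip.png",np.hstack(b))
```

```text
5.525 [0.5357 0.0842 0.0763] [-0.8 -0.  -0.3]
```

View pics/tip.png

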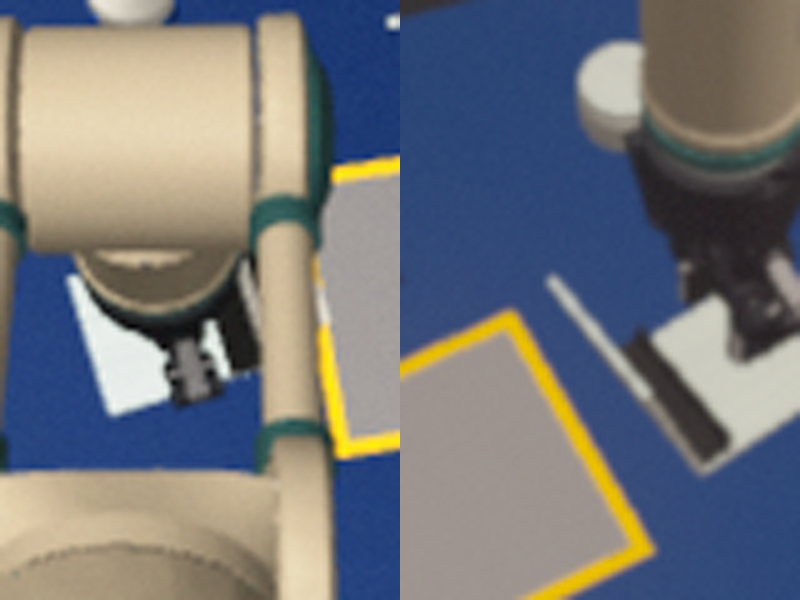

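The stand is upright on its foot. The heel corner is at scene px (250,214), the backrest top end at (220,176), and the toe corners at top px (229,196) and (237,223). I'll solve its pose from these corners.

Run:
```python
from h import *
from scipy.optimize import least_squares
F={c:cams.grab_frame(c) for c in("top","scene")}
p=[.5445,.0423,np.radians(107.3)]
for c in F:
    for P in model(p,False): print(c,np.round([proj(F[c],q) for q in P],0).astype(int).tolist())
# matches: foot list idx: 0:(heel,k0,-w)1:(heel,+w)2,3 top;4:(toe,-w)5:(toe,+w)6,7 top
toe=[np.array([237.,223]),np.array([229.,195.6])]
W=[ray(F["top"],u,.005)[:2] for u in toe]; print("toe W",W)
hc=ray(F["scene"],(250,214.4),0)[:2]; print("heel corner",hc)
print("model corners",[np.round(model(p,False)[0][i],4) for i in(0,1,4,5)])
```

```text
top [[260, 186], [268, 214], [260, 186], [268, 214], [229, 195], [236, 223], [228, 195], [236, 223]]
top [[260, 186], [268, 214], [258, 187], [266, 214], [272, 174], [281, 205], [270, 175], [279, 205]]
scene [[249, 215], [232, 193], [249, 215], [232, 192], [277, 198], [259, 176], [278, 197], [259, 175]]
scene [[249, 215], [232, 193], [250, 215], [233, 192], [238, 200], [219, 176], [239, 199], [220, 175]]
toe W [array([0.47851798, 0.11431549]), array([0.55425808, 0.1386424 ])]
heel corner [0.58033539 0.05702109]
model corners [array([0.5827, 0.0542, 0.    ]), array([0.5063, 0.0304, 0.    ]), array([0.5559, 0.1401, 0.    ]), array([0.4795, 0.1163, 0.    ])]
```

The stand did not shift when it tipped. I'll lower in front of the ledge with a slight tilt, to keep the gripper body off the backrest.

Request:
play_rows(
  steps=[
    [[-3,2,-8],[-0.048,-0.015,0],-0.2],
    [[-3,2,-10],[-0.048,-0.015,0],-0.2],
    [[0,0,-10],[-0.048,-0.015,0],-0.2],
    [[0,0,-10],[0,0,0],-0.2],
    [[0,0,-10],[0,0,0],-0.2],
    [[0,0,0],[0,0,0],-0.2],
  ],
)

```text
t: 6.48
position: [0.5293, 0.0878, 0.0275]
tool_rot: [[-0.294, 0.955, 0.043], [0.944, 0.297, -0.143], [-0.15, -0.002, -0.989]]
force: [0.3, -0.4, -0.3]
width: 0.0342
grasp_force: 0.0
```

Run:
```python
from h import *
o=manip.get_obs(); print(o["t"],np.round(o["position"],4),np.round(o["force"],1))
f=cams.grab_frame("scene"); x0,y0=190,120
cv2.imwrite("pics/low.png",cv2.resize(cv2.cvtColor(f["frame"],cv2.COLOR_RGB2BGR)[y0:y0+110,x0:x0+130],(709,600),interpolation=cv2.INTER_CUBIC))
```

```text
6.475 [0.5293 0.0878 0.0275] [ 0.3 -0.4 -0.3]
```

View pics/low.png

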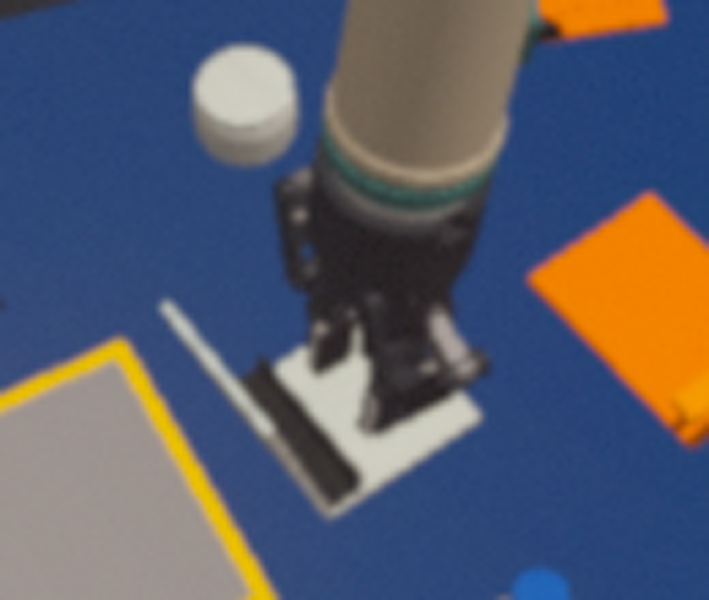

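The fingertips are above the bare foot, in front of the black ledge, and touching nothing (force about 0). Start pushing.

Request:
play_rows(
  steps=[
    [[2,-6,0],[0,0,0],-0.2],
    [[2,-6,0],[0,0,0],-0.2],
    [[1,-6,0],[0,0,0],-0.2],
    [[1,-8,0],[0,0,-0.01],-0.2],
    [[1,-8,0],[0,0,-0.01],-0.2],
    [[1,-8,0],[0,0,-0.01],-0.2],
    [[1,-8,0],[0,0,-0.01],-0.2],
    [[1,-8,0],[0,0,-0.01],-0.2],
  ],
)

```text
t: 7.52
position: [0.5397, 0.0298, 0.0284]
tool_rot: [[-0.246, 0.969, 0.038], [0.958, 0.249, -0.145], [-0.15, 0.0, -0.989]]
force: [-0.8, 2.1, 1.3]
width: 0.0339
grasp_force: 1.7
```

Request:
play_rows(
  steps=[
    [[1,-8,0],[0,0,-0.01],-0.2],
    [[1,-8,0],[0,0,-0.01],-0.2],
    [[1,-8,0],[0,0,-0.01],-0.2],
    [[1,-8,0],[0,0,-0.01],-0.2],
    [[1,-8,0],[0,0,-0.01],-0.2],
    [[0,0,0],[0,0,0],-0.2],
  ],
)

```text
t: 8.28
position: [0.5446, -0.0109, 0.0281]
tool_rot: [[-0.198, 0.98, 0.03], [0.968, 0.2, -0.148], [-0.151, -0.001, -0.988]]
force: [-0.0, -0.2, -0.4]
width: 0.0345
grasp_force: 0.0
```

Run:
```python
from h import *
o=manip.get_obs(); print(o["t"],np.round(o["position"],4),np.round(o["force"],1))
f=cams.grab_frame("scene"); x0,y0=150,120
cv2.imwrite("pics/mid.png",cv2.resize(cv2.cvtColor(f["frame"],cv2.COLOR_RGB2BGR)[y0:y0+150,x0:x0+150],(600,600),interpolation=cv2.INTER_CUBIC))
```

```text
8.275 [ 0.5446 -0.0109  0.0281] [-0.  -0.2 -0.4]
```

View pics/mid.png

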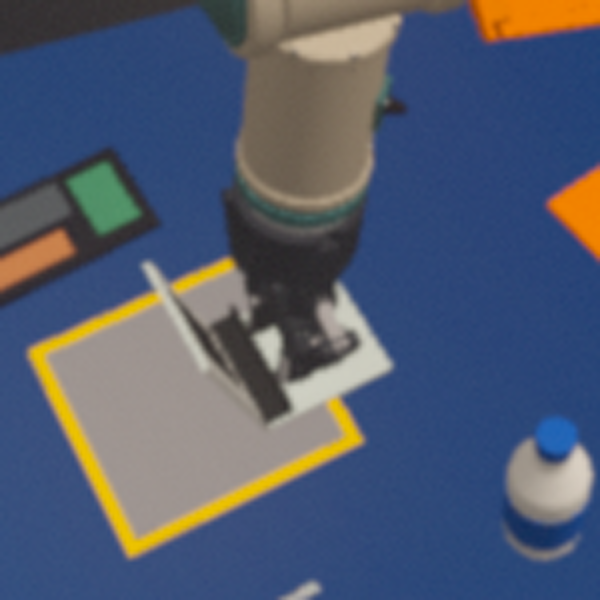

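The stand is half onto the pad, squarely held against the ledge, with about 73 mm to go. Pad corners are visible at crop (35,350), (130,550) and (360,440).

Request:
play_rows(
  steps=[
    [[1,-7,0],[0,0,0],-0.2],
    [[1,-8,0],[0,0,0],-0.2],
    [[1,-8,0],[0,0,0],-0.2],
    [[1,-8,0],[0,0,0],-0.2],
    [[1,-8,0],[0,0,0],-0.2],
    [[1,-8,0],[0,0,0],-0.2],
    [[1,-8,0],[0,0,0],-0.2],
    [[1,-7,0],[0,0,0],-0.2],
  ],
)

```text
t: 9.32
position: [0.5527, -0.0723, 0.0283]
tool_rot: [[-0.198, 0.98, 0.03], [0.969, 0.2, -0.147], [-0.15, 0.0, -0.989]]
force: [-1.2, 1.2, -1.7]
width: 0.034
grasp_force: 0.7
```

Request:
play_rows(
  steps=[
    [[1,-6,0],[0,0,0],-0.2],
    [[1,-4,0],[0,0,0],-0.2],
    [[0,-3,0],[0,0,0],-0.2],
    [[0,0,0],[0,0,0],-0.2],
    [[-2,8,0],[0,0,0],-0.2],
    [[-2,10,0],[0,0,0],-0.2],
    [[0,2,10],[0,0,0],-0.2],
    [[0,5,40],[0,0,0],-0.2],
  ],
)

```text
t: 10.32
position: [0.549, -0.0591, 0.0774]
tool_rot: [[-0.2, 0.98, 0.025], [0.968, 0.201, -0.147], [-0.149, -0.005, -0.989]]
force: [0.5, -0.3, -0.6]
width: 0.0338
grasp_force: 0.0
```

Request:
play_rows(
  steps=[
    [[0,20,55],[0,0,0],-0.2],
    [[0,20,55],[0,0,0],-0.2],
    [[-10,50,20],[0,0,0],-0.2],
    [[-20,55,0],[0,0,0],-0.2],
    [[-20,55,0],[0,0,0],-0.2],
    [[-20,55,0],[0,0,0],-0.2],
    [[-20,55,0],[0,0,0],-0.2],
    [[0,0,0],[0,0,0],-0.2],
  ],
)

```text
t: 11.32
position: [0.4591, 0.254, 0.209]
tool_rot: [[-0.204, 0.978, 0.032], [0.968, 0.207, -0.145], [-0.149, 0.001, -0.989]]
force: [-0.4, 0.3, -0.6]
width: 0.0345
grasp_force: 0.0
```

Run:
```python
from h import *
o=manip.get_obs(); print(o["t"],np.round(o["position"],4),np.round(o["force"],1))
F={c:cams.grab_frame(c) for c in("top","scene")}
for c in F:
    for n in("stand_foot","stand_ledge","stand_heel","bottle","phone","driver","tin"):
        for r in cams.landmark_of(n,c)[:3]: print(c,n,round(r["score"],2),np.round(r["uv"],1),np.round(ray(F[c],r["uv"],.017 if n=="stand_ledge" else 0)[:2],3))
b=[]
for c,(x0,y0) in(("top",(265,140)),("scene",(140,160))):
    b.append(cv2.resize(cv2.cvtColor(F[c]["frame"],cv2.COLOR_RGB2BGR)[y0:y0+130,x0:x0+85],(392,600),interpolation=cv2.INTER_CUBIC))
cv2.imwrite("pics/end.png",np.hstack(b))
```

```text
11.325 [0.4591 0.254  0.209 ] [-0.4  0.3 -0.6]
top stand_foot 0.98 [180.1 174.9] [0.612 0.279]
top stand_foot 0.85 [305.7 195.7] [ 0.559 -0.074]
top stand_foot 0.67 [322.9 191.9] [ 0.57  -0.122]
top stand_ledge 0.84 [201.1 288.3] [0.302 0.204]
top stand_ledge 0.7 [314.7 194.8] [ 0.559 -0.097]
top stand_ledge 0.68 [155.1 135.5] [0.721 0.352]
top stand_heel 0.72 [204. 285.] [0.31  0.199]
top stand_heel 0.69 [322.7 191.8] [ 0.571 -0.121]
top stand_heel 0.68 [184.2 181.7] [0.592 0.266]
top bottle 0.71 [237.9 139.3] [0.718 0.119]
top phone 0.7 [331.5 254.6] [ 0.398 -0.144]
top phone 0.52 [321.2 195.1] [ 0.561 -0.117]
top phone 0.28 [285.3 185.9] [ 0.585 -0.018]
top driver 0.89 [315.3 138. ] [ 0.726 -0.102]
top tin 0.65 [247.5 269.5] [0.354 0.083]
scene stand_foot 0.98 [331.5 188.1] [0.574 0.285]
scene stand_foot 0.87 [199.6 219.7] [ 0.555 -0.069]
scene stand_foot 0.71 [392.7 217.8] [0.702 0.398]
scene stand_ledge 0.96 [324.2 184.8] [0.567 0.264]
scene stand_ledge 0.78 [271.9 115.5] [0.308 0.212]
scene stand_ledge 0.74 [189.6 224.9] [ 0.569 -0.097]
scene stand_heel 0.77 [264.5 118.4] [0.298 0.193]
scene stand_heel 0.66 [327.6 194.1] [0.587 0.268]
scene stand_heel 0.65 [379.2 229.6] [0.721 0.351]
scene bottle 0.97 [285.4 251.8] [0.704 0.107]
scene phone 0.73 [159.3 178.8] [ 0.403 -0.14 ]
scene driver 0.84 [199.1 284. ] [ 0.717 -0.113]
scene driver 0.57 [197.7 217.6] [ 0.547 -0.072]
scene tin 0.66 [235.8 143.7] [0.358 0.088]
```

View pics/end.png

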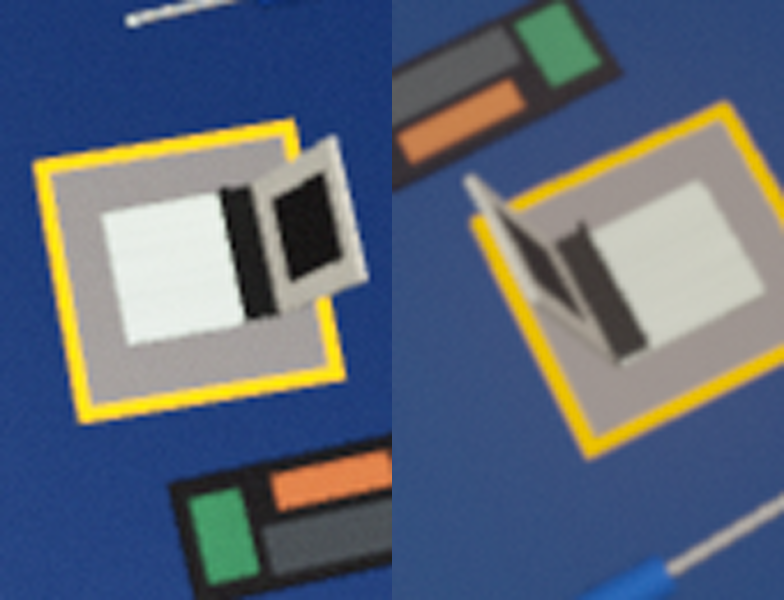

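The stand is upright with its whole foot centred on the pad: foot at (0.556, -0.071), pad centre at (0.553, -0.073). The other objects haven't moved and the arm is clear, so I'll hand it in.

```bash
python3 -c "
from bench import manip
print(manip.sign_off())"
```

```text
the job is handed in; nothing more can be done
None
```

The stand was tipped upright and slid backwards until its whole foot was inside the pad, about 3 mm off centre; the bottle, phone, screwdriver and tin stayed where they were, the arm finished clear, and the job was handed in at about 11.5 s.

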